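Load the stone polisher and click it on

ROBOT

A 6-joint arm with a two-finger parallel gripper is mounted at the origin on the work surface. World frame = base frame: x ahead of the robot, y to its left, z up, the work surface at z = 0. Lengths are in m, angles in rad, forces in N, time in s.
With the tool pointing down it reaches from about 0.375 to 0.975 m from the base axis. Payload 3.8 kg.
Tool frame: the origin (TCP) lies midway between the tips of the shut fingers; the grasp point (between the pads) lies 19 mm behind it; z points along the fingers, y is the line along which they close (so a half turn about z gives the same grasp; the last joint's range is limited). The gripper opens to 85 mm and grips with 20 to 120 N. Pads are 22 mm wide; open, the fingers measure 114 mm over their backs; the gripper's body (76 mm by 85 mm) begins 54 mm behind the grasp point. The pads swing forward as they close: fully open they stand 13 mm farther back than shut.
Start: joints at [1.221, 0.264, 1.604, -0, 1.274, -0.037], TCP at [0.208, 0.642, 0.231] pointing down, gripper open.
Joint ranges: [-2.63, 2.63], [-0.94, 2.18], [0.31, 2.57], [-1.31, 4.45], [0, 2.66], [-2.55, 2.55]. Speed limits (rad/s): [2.57, 2.57, 3.14, 3.14, 3.14, 3.14].

INTERFACE

Orientations are given as a rotation vector (axis times angle).
In Python, from workcell import * gives the robot as it stands. The module is installed in compiled form; this text tells all that it offers.
- The arm moves only by the tool apply_moves, never from a script. Its arguments are lists of equal length, an entry for each row: "fingers": the opening, from 0 (shut) to 1 (fully open); "travel": the shift along the tool's x, y, z normalised to -1 to 1, where 1 is 0.05 m, a list of three; "rotation": the turn, a rotation vector about the tool's x, y, z normalised to -1 to 1, where 1 is 6 degrees, a list of three. In form: {"fingers": [fingers, ...], "travel": [[dx, dy, dz], ...], "rotation": [[ax, ay, az], ...]}. A call has 1 to 12 rows; each row shifts and turns the commanded pose from where the row before left it, along the tool's axes as they then stand; what a row does not reach is not made up. A row lasts 1/10 s, in which the tool goes at most 50 mm and 8.59 degrees, less where a joint would pass 70% of its speed; a pose out of reach is approached as far as the arm can. A call with a number of a shift or a turn outside -1 to 1 is refused whole. A call with a gripper value outside its range is refused whole. The fingers move at their own pace and stop on an object; "newtons" is the grip in N (left out, the last holds). Time passes only in rows, so rows that do not move let the fingers close. It gives the time, the measured TCP pose, the force, the opening and the grip force at its end, in the units of the state.
- read_state(): the state, without advancing time (a new reading comes with each control period).
- read_camera(name): name is "scene" or "side" or "wrist"; returns a dict with "image" (400x640x3 uint8, red, green, blue), "fx", "fy", "cx", "cy" (pixels), "extrinsics" (4x4, takes a point from world to camera coordinates). Camera axes: x right, y down, z forward; pixel columns grow to the right and rows downward; lengths in m; the calibration is good to about 2 mm. A picture is of the moment at which its call begins. There is no depth.
- finish_job(): hands the job in; it is judged then, once.
Trained networks look in the newest picture that a camera, given by its name, has taken for a name from the list of things; names that differ only in an ending like _2 or _b are one class to them, and where a whole thing is asked for, a point or a joint stands for the part that bears it (a point fixed in the world has none). Each returns a list of dicts, best first, with "p" (0 to 1); they miss things now and then, are a little off and sometimes report something else, mostly with a low value. They report only what shows in the picture. A call takes as long as a camera call. They do not tell look-alikes from the thing itself.
- regions_of(camera, name): "mask" (400x640 bool, what is visible of it) and "bbox" ([left, top, width, height] in pixels, round what is visible of it).
- tip_of(camera, name): "location" ([column, row] in pixels: a listed point, or the origin of a listed thing).
The state is a dict: "time": time; "q": joint angles; "joint_vel": joint speeds; "joint_torque": joint torques, N m; "tool_pos": TCP position; "tcp_rot": TCP orientation; "wrist_force": force on the tool from outside, world axes, zero at the start; "torque": the same for the moment, N m; "width": opening from 0.0 (shut) to 1.0 (fully open); "grip_force": force on a finger pad.
Only numpy, scipy, OpenCV 4.12 (cv2) and the standard library are available. Lean on these libraries where they do the work, as an engineer would, in place of code of your own. Each camera call takes 0.05 s, during which the arm holds its last target. There are 200 camera calls.

TASK

Start a polishing run. Stand the pointed six-sided stone upright in the polisher's open tub, slide the clear guard fully shut over it, then turn the canister on its round pad so that its bar-code side squarely faces the reader; last of all, turn the start knob clockwise until it clicks past its detent into the run position and stays there. Leave the pyramid and the round stone where they are.

Things in the scene. Friction and masses are not known exactly. Their poses are not given: they have to be found in the camera images.
- tower: The stone to polish: an upright six-sided stone prism, pale and veined, 36 mm across flats, with vertical flats up to 54 mm and a blunt point at 70 mm; about 0.17 kg. Loose on the bench. Origin at the centre of its underside, z up; its x axis is square to one flat, and there is a pair of flats every 60 degrees.
- pyramid: Another stone of the same material, not to be moved: a four-sided pyramid, about 48 mm square and 55 mm high. Origin at the centre of its underside.
- puck: Another stone of the same material, not to be moved: a round puck 52 mm in diameter and 34 mm high. Origin at the centre of its underside.
- polisher: The polisher, fixed to the bench, 156 mm (x) by 310 mm (y), 94 mm high without the guard. Origin at the centre of its underside; x points away from its front. Seen from its front, the open steel tub is its right half (-y) and the grey motor housing its left half (+y). The guard runs along y on two rails.
- tub_floor (a point): Centre of the tub's flat inner floor, 16 mm above the bench, axes as the polisher's. The tub is 126 mm square inside; its rim and the rails on both sides of it (x) end at 94 mm above the bench.
- guard (a joint): Sliding guard, m: 0 is fully open (parked over the motor housing), 0.145 fully shut over the tub (a stop). It slides towards the polisher's -y and stays where it is left; moving it takes about 2 N. It starts between 0 and 0.02.
- guard_handle (a point): Middle of the upright grip on the guard: a black block 60 mm along the polisher's x, 12 mm thick along y, from 101 to 134 mm above the bench (this point at 120 mm); axes as the polisher's. The guard plate around it, 150 by 150 mm, clear in a steel frame, is at 94 to 100 mm. With the guard shut this point is above the middle of the tub.
- reader: The code reader, fixed to the bench: a dark plate 170 by 100 mm with a grey reader block (42 by 75 mm, 93 mm high) at its +x end and a round rubber pad before the block. Origin on the underside below the plate, 20 mm from the pad's centre; x points from the pad to the block.
- pad (a point): Centre of the round pad's upper face, 12 mm above the bench; the pad is 68 mm in diameter. The canister stands on it.
- window (a point): Middle of the reader's dark window, on the block's face that looks at the pad (towards the reader's -x), 79.5 mm from the pad's centre, 52 mm above the bench.
- canister: Closed aluminium canister of polishing compound with grey lid, 52 mm in diameter, 88 mm high, 0.28 kg, loose on the pad. Origin at the centre of its underside, z up; its x axis points to the middle of its bar-code label. A black bar on the lid (18 by 8 by 5 mm) lies on the label's side. The label starts 0.7 to 2.2 rad anticlockwise (from above) of facing the window.
- code_mark (a point): Middle of the bar-code label (white with black bars) on the canister's side, 26 mm out from its axis and 40 mm above its underside.
- control_box: White control box with a dark top, fixed to the bench, 120 mm (x) by 110 mm (y), 60 mm high, with the start knob in the middle of its top. Origin at the centre of its underside.
- knob (a joint): Start knob, rad, growing clockwise from above: 0 is standby, 1.3 is run (stops at both). An over-centre spring detent holds it against either stop: it resists with about 0.12 N m at first, less and less up to halfway (0.65), beyond which it snaps to 1.3 by itself. Let go before halfway, it springs back to 0. It starts at 0.
- knob_grip (a point): Point on the knob's vertical axis, 97 mm above the bench, at grip height; turns with the knob. The bar grip is 46 mm long along this point's x, 14 mm thick along y, from 74 to 104 mm above the bench; a white line on top marks its -x end, the pointer. In standby the axes are the control box's, and the pointer points to the box's -x.
Things that resemble listed ones, but are neither listed nor needed, are in the scene too. What is shaped like the control_box but red is not meant.

How it is judged:
By the outcome, as a careful person would: the job done as asked, in the order asked, and still so for the second after the job is handed in, with the robot touching nothing.
It also fails if it takes over 72 s, if anything falls off the work surface, if the arm or the gripper's body presses on something with over 40 N, if the wrist force passes 120 N, or if a joint passes its speed limit or range.

## Working session

There is one attempt and no reset: what is moved stays moved. The work goes in short steps, Python scripts to look and compute and a tool call to move; the robot and the scene stay as the last step left them, time stands still between calls to the robot, and variables do not carry over. Pictures are saved under pics/ and viewed, at most 10 in all, crops included, and the job is handed in when it is done.

Besides the shell and the picture viewer there is one more tool, called after ">>>" as name(argument=value, ...) on one line, values as JSON. apply_moves: Moves the arm, as the interface text tells. Scaled input: -1 to 1 covers 0.05 m each way for a shift and 6 degrees each way for a turn. Its arguments: {"type":"object","properties":{"fingers":{"type":"array","items":{"type":"number"}},"travel":{"type":"array","items":{"type":"array","items":{"type":"number"}}},"rotation":{"type":"array","items":{"type":"array","items":{"type":"number"}}},"newtons":{"type":"number"}},"required":["fingers","travel","rotation"]}

```bash
mkdir -p pics; cat > h.py <<'E'
from workcell import *
import numpy as np, cv2
from scipy.spatial.transform import Rotation as R
def snap(n,f=None):
    c=read_camera(n)
    if f: cv2.imwrite('pics/'+f,c['image'][:,:,::-1])
    return c
def ray(c,px):
    E=c['extrinsics'];Rm=E[:3,:3];o=-Rm.T@E[:3,3]
    d=Rm.T@np.array([(px[0]-c['cx'])/c['fx'],(px[1]-c['cy'])/c['fy'],1]);return o,d/np.linalg.norm(d)
def atz(c,px,z):
    o,d=ray(c,px);return o+d*(z-o[2])/d[2]
def tri(L):
    A=0;b=0
    for c,p in L:
        o,d=ray(c,p);P=np.eye(3)-np.outer(d,d);A=A+P;b=b+P@o
    x=np.linalg.solve(A,b)
    r=[np.linalg.norm((np.eye(3)-np.outer(ray(c,p)[1],ray(c,p)[1]))@(x-ray(c,p)[0])) for c,p in L]
    return x,max(r)
def proj(c,X):
    p=c['extrinsics'][:3,:3]@np.asarray(X,float)+c['extrinsics'][:3,3];return np.array([c['fx']*p[0]/p[2]+c['cx'],c['fy']*p[1]/p[2]+c['cy']])
E
python3 - <<'E'
from h import *
np.set_printoptions(precision=3,suppress=True)
C={n:snap(n,n+'0.png') for n in('scene','side','wrist')}
cv2.imwrite('pics/sc_si.png',np.vstack([C['scene']['image'],C['side']['image']])[:,:,::-1])
for n,c in C.items():print(n,ray(c,(320,200)),c['fx'])
for t in 'tower pyramid puck polisher tub_floor guard_handle reader pad window canister code_mark control_box knob_grip'.split():
    for n in C:
        print(t,n,[(np.round(d['location']).tolist(),round(d['p'],2)) for d in tip_of(n,t)][:4])
s=read_state();print(s['tool_pos'],s['tcp_rot'],s['time'])
E
```

```text
scene (array([ 1.213, -0.056,  1.351]), array([-0.524, -0.074, -0.849])) 446.69335101511166
side (array([0.354, 0.69 , 1.069]), array([ 0.082, -0.669, -0.739])) 448.3636936445011
wrist (array([0.137, 0.664, 0.373]), array([ 0.282, -0.086, -0.956])) 303.28583323260375
tower scene [([470.0, 256.0], 0.48), ([362.0, 226.0], 0.44)]
tower side [([309.0, 270.0], 0.81)]
tower wrist []
pyramid scene [([331.0, 223.0], 0.69), ([476.0, 272.0], 0.55)]
pyramid side [([318.0, 234.0], 0.79), ([233.0, 388.0], 0.47)]
pyramid wrist []
puck scene [([398.0, 233.0], 0.65)]
puck side [([306.0, 312.0], 0.56)]
puck wrist []
polisher scene [([370.0, 275.0], 0.94)]
polisher side [([251.0, 276.0], 0.57)]
polisher wrist []
tub_floor scene [([347.0, 273.0], 0.62)]
tub_floor side [([255.0, 246.0], 0.74)]
tub_floor wrist []
guard_handle scene [([394.0, 265.0], 0.89)]
guard_handle side [([308.0, 271.0], 0.73), ([235.0, 268.0], 0.67)]
guard_handle wrist []
reader scene [([470.0, 269.0], 0.97)]
reader side [([259.0, 399.0], 0.76)]
reader wrist []
pad scene [([472.0, 257.0], 0.91), ([365.0, 226.0], 0.7), ([486.0, 253.0], 0.61)]
pad side [([267.0, 396.0], 0.64)]
pad wrist []
window scene [([474.0, 274.0], 0.77)]
window side [([230.0, 386.0], 0.84), ([250.0, 275.0], 0.36)]
window wrist []
canister scene [([472.0, 258.0], 0.7), ([398.0, 235.0], 0.4), ([472.0, 274.0], 0.31)]
canister side [([268.0, 393.0], 0.8)]
canister wrist []
code_mark scene [([485.0, 255.0], 0.75)]
code_mark side []
code_mark wrist []
control_box scene [([166.0, 203.0], 0.96), ([262.0, 160.0], 0.93), ([266.0, 217.0], 0.56)]
control_box side [([329.0, 118.0], 0.73), ([322.0, 189.0], 0.65), ([393.0, 174.0], 0.58), ([231.0, 383.0], 0.42)]
control_box wrist []
knob_grip scene [([261.0, 143.0], 0.66), ([156.0, 181.0], 0.57)]
knob_grip side [([395.0, 151.0], 0.75), ([323.0, 170.0], 0.71), ([336.0, 96.0], 0.58)]
knob_grip wrist []
[0.208 0.642 0.231] [ 0.489  3.103 -0.   ] 2.1
```

View pics/scene0.png

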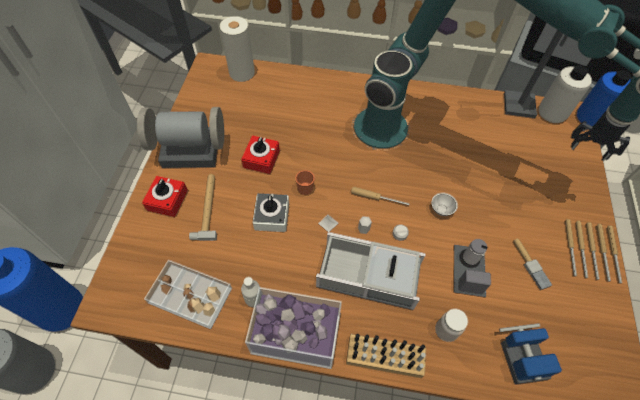

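View pics/side0.png

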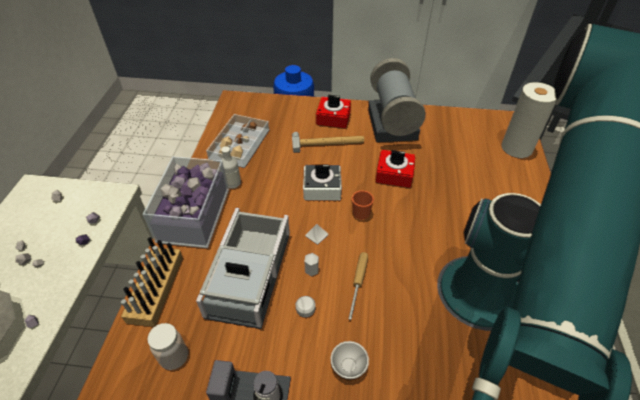

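The scene view shows the tower at (365,224), with the pyramid at (328,222), the puck at (401,232) and a red cup at (305,182) nearby. The polisher is at (370,270) with its tub on the left. The canister is at (478,250) on the reader, and the white control box is at (270,212); the red ones at (261,153) and (165,195) are decoys. The side view agrees: tower (312,264), pyramid (317,234), puck (305,307), white box (322,182).

```bash
python3 - <<'E'
from h import *
np.set_printoptions(precision=4,suppress=True)
c=snap('scene');s=snap('side')
for n,a,b in [('tower',(362,226),(309,270)),('pyr',(331,223),(318,234)),('puck',(398,234),(306,312)),('polisher',(370,275),(251,276)),('tub',(347,273),(255,246)),('handle',(394,265),(235,268)),('reader',(470,269),(259,399)),('pad',(472,257),(267,395)),('window',(474,274),(230,386)),('box',(266,217),(322,189)),('knob',(270,205),(323,170))]:
    print(n,*tri([(c,a),(s,b)]))
k=[d for d in regions_of('scene','tower')]
for d in k: print(d['bbox'],d['p'])
a=c['image'][190:300,310:430];b=c['image'][180:235,235:305];e=c['image'][225:300,440:500]
f=lambda i:cv2.resize(i,None,fx=4,fy=4,interpolation=cv2.INTER_CUBIC)
M=np.zeros((520,780,3),np.uint8);A=f(a);B=f(b);Ee=f(e)
M[:440,:480]=A;M[:220,490:770]=B;M[220:520,490:730]=Ee
cv2.imwrite('pics/crop1.png',M[:,:,::-1])
E
```

```text
tower [ 0.4665 -0.0101  0.0054] 0.006541406751453325
pyr [ 0.4651 -0.1246  0.0103] 0.006425612376073555
puck [ 0.461   0.1135 -0.0136] 0.002105519507175681
polisher [ 0.6306  0.0319 -0.0013] 0.0016155537435011318
tub [ 0.6406 -0.0477  0.0223] 0.009335953603460507
handle [0.642  0.0911 0.1258] 0.0003824680772896833
reader [ 0.5427  0.353  -0.0143] 0.0054340154469402265
pad [0.5184 0.3511 0.0213] 0.0022584478459513643
window [0.5961 0.3495 0.0541] 0.001722723198704104
box [ 0.4731 -0.3499 -0.0213] 0.0028352981205147054
knob [ 0.4731 -0.3308  0.0785] 0.004397408379911699
[360.2, 216.8, 12.4, 17.5] 0.75
[453.9, 243.1, 38.2, 56.2] 0.53
```

View pics/crop1.png

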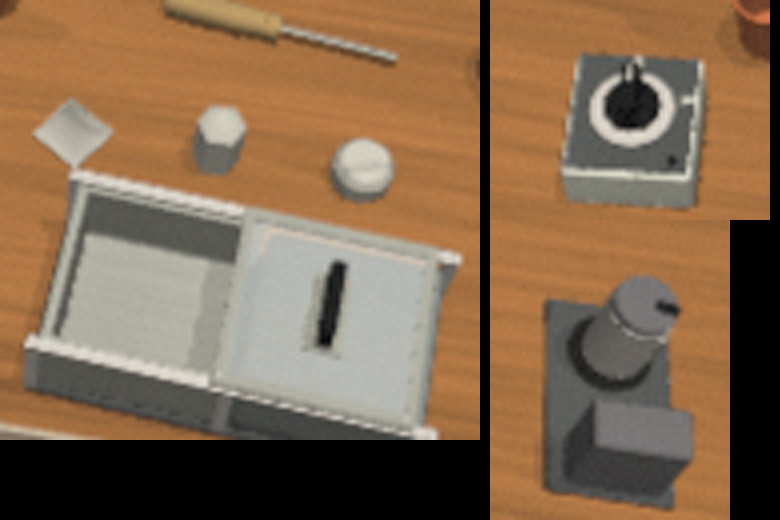

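Candidates for the tower in the scene view were the pyramid (328,222), puck (401,232), canister (478,250) and red cup (305,182). The crop shows the hexagonal, blunt-pointed prism at (366,225), so that is the one. The control box I want is the white one at (270,212). Next I move the wrist camera over them.

>>> apply_moves(fingers=[1,1,1,1,1,1,1,1,1,1,1,1], travel=[[0,0,-0.2],[0,0,-0.2],[0,0,0],[-0.4,-0.85,0],[-0.4,-0.85,0],[-0.4,-0.85,0],[-0.4,-0.85,0],[-0.4,-0.85,0],[-0.4,-0.85,0],[-0.4,-0.85,0],[0,0,0],[0,0,0]], rotation=[[0,0,-1],[0,0,-1],[0,0,-1],[0,0,0],[0,0,0],[0,0,0],[0,0,0],[0,0,0],[0,0,0],[0,0,0],[0,0,0],[0,0,0]])

```text
time: 3.45
tool_pos: [0.3487, 0.3443, 0.2517]
tcp_rot: [0.002, 3.141, 0.002]
wrist_force: [0.3, 0.2, -0.5]
width: 1.002
grip_force: 0.0
```

```bash
cat >> h.py <<'E'
import pickle
def keep(tag):
    c=snap('wrist',tag+'.png');pickle.dump(c,open(tag+'.pkl','wb'));s=read_state()
    M=R.from_rotvec(s['tcp_rot']).as_matrix()
    print('t',round(s['time'],2),'pos',np.round(s['tool_pos'],4),'x@',np.round(np.degrees(np.arctan2(M[1,0],M[0,0])),2),'down',np.round(M[:,2],3),'F',np.round(s['wrist_force'],1),'w',s['width'],'g',s['grip_force'],'q',np.round(s['q'],2));return c
def look(names,cam='wrist'):
    for t in names.split(): print(t,[(np.round(d['location'],1).tolist(),round(d['p'],2)) for d in tip_of(cam,t)][:3])
E
python3 -c "
from h import *
keep('w1');look('tower pyramid puck polisher tub_floor guard_handle reader pad window canister code_mark')"
```

```text
t 3.5 pos [0.3483 0.3452 0.2516] x@ -179.99 down [ 0.     0.001 -1.   ] F [ 0.7 -0.4  0.1] w 1.0009175290441825 g 0.0 q [ 0.73 -0.1   1.96  0.    1.28 -0.84]
tower [([66.8, 245.1], 0.82), ([155.0, 247.9], 0.68), ([317.9, 283.9], 0.42)]
pyramid [([339.5, 303.6], 0.73)]
puck [([158.5, 247.3], 0.87)]
polisher []
tub_floor []
guard_handle []
reader []
pad []
window [([319.4, 351.0], 0.87)]
canister [([321.4, 281.4], 0.71)]
code_mark [([339.3, 303.2], 0.8)]
```

>>> apply_moves(fingers=[1,1,1,1,1,1,1,1,1,1], travel=[[-0.2,-0.85,0],[-0.2,-0.85,0],[-0.2,-0.85,0],[-0.2,-0.85,0],[-0.2,-0.85,0],[-0.2,-0.85,0],[-0.2,-0.85,0],[-0.2,-0.85,0],[0,0,0],[0,0,0]], rotation=[[0,0,0],[0,0,0],[0,0,0],[0,0,0],[0,0,0],[0,0,0],[0,0,0],[0,0,0],[0,0,0],[0,0,0]])

```text
time: 5.05
tool_pos: [0.4286, 0.0042, 0.2513]
tcp_rot: [-0.003, -3.141, -0.001]
wrist_force: [-0.5, 0.8, -0.5]
width: 0.997
grip_force: 0.0
```

```bash
python3 -c "
from h import *
np.set_printoptions(precision=4,suppress=True)
c=keep('w2');look('tower pyramid puck polisher tub_floor guard_handle reader canister control_box knob_grip')
a=pickle.load(open('w1.pkl','rb'));cv2.imwrite('pics/w12.png',np.vstack([cv2.resize(a['image'],(480,300)),cv2.resize(c['image'],(480,300))])[:,:,::-1])
print(ray(c,(320,200)), proj(c,[.467,-.01,0]), proj(c,[.64,.091,.12]),proj(c,[.64,-.045,.016]))
"
```

```text
t 5.1 pos [0.4284 0.0051 0.2512] x@ -180.0 down [-0.     0.001 -1.   ] F [-0.5  0.6  0.7] w 0.9990006168045995 g 0.0 q [-0.05 -0.23  2.07  0.    1.3  -1.62]
tower [([308.1, 194.0], 0.97)]
pyramid [([216.7, 194.7], 0.58)]
puck [([398.2, 192.2], 0.67)]
polisher [([332.0, 300.5], 0.92)]
tub_floor [([278.6, 306.2], 0.66)]
guard_handle [([391.3, 373.1], 0.97), ([578.2, 301.4], 0.72)]
reader [([558.5, 243.5], 0.88)]
canister [([567.1, 233.4], 0.88)]
control_box [([69.4, 199.1], 0.71)]
knob_grip []
(array([0.3541, 0.0037, 0.3946]), array([ 0.2946,  0.0072, -0.9556])) [307.6317 193.854 ] [394.8647 368.0057] [285.1048 310.085 ]
```

View pics/w12.png

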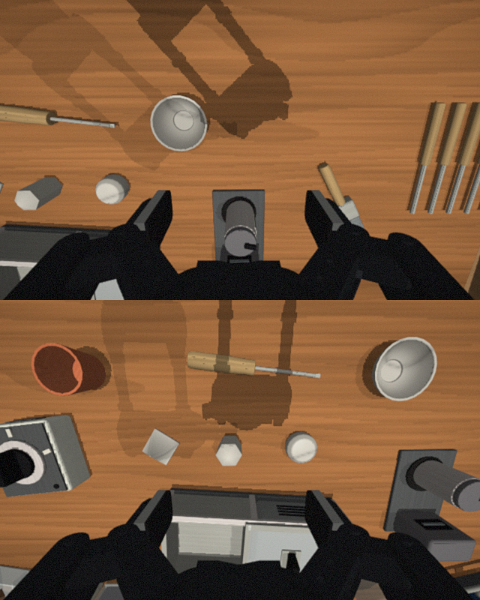

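The views agree: the tower is at wrist (304,200), the pyramid at (213,195), the puck at (401,197) and the white box at (50,205). I'll fit the known shapes to the masks to get positions and yaw.

```bash
cat >> h.py <<'E'
from scipy.optimize import minimize
def sil(c,parts,x,y,th):
    m=np.zeros((1600,2560),np.uint8);Rz=np.array([[np.cos(th),-np.sin(th)],[np.sin(th),np.cos(th)]])
    for P in parts:
        W=np.c_[P[:,:2]@Rz.T+[x,y],P[:,2]]
        q=np.array([proj(c,w) for w in W])*4+1.5
        cv2.fillConvexPoly(m,cv2.convexHull(np.round(q).astype(np.int32)),1)
    return m
def fit(views,parts,p0,dth=.1):
    big=[(c,cv2.resize(m.astype(np.uint8),(2560,1600),interpolation=cv2.INTER_LINEAR)) for c,m in views]
    def f(p):
        s=0
        for c,m in big:
            n=sil(c,parts,*p[:2],p[2]);s+=1-(n&m).sum()/max((n|m).sum(),1)
        return s/len(big)
    p0=np.array(p0,float);S=np.array([p0,p0+[.006,0,0],p0+[0,.006,0],p0+[0,0,dth]])
    r=minimize(f,p0,method='Nelder-Mead',options=dict(initial_simplex=S,xatol=2e-4,fatol=2e-4,maxiter=90));return r.x,r.fun
def box(lx,ly,z0,z1,cx=0,cy=0): return np.array([[cx+a*lx/2,cy+b*ly/2,z] for a in(-1,1) for b in(-1,1) for z in(z0,z1)])
def mask(cam,name,px):
    L=[d for d in regions_of(cam,name) if d['mask'].any()]
    L=[(np.hypot(d['bbox'][0]+d['bbox'][2]/2-px[0],d['bbox'][1]+d['bbox'][3]/2-px[1]),i,d) for i,d in enumerate(L)]
    if not L: return None
    e,_,d=min(L);print(name,cam,'off',round(e,1),'p',round(d['p'],2),np.round(d['bbox']));return d['mask'] if e<60 else None
a=np.radians(30+60*np.arange(6));rr=.018/np.cos(np.pi/6)
HEX=[np.vstack([np.c_[rr*np.cos(a),rr*np.sin(a),0*a],np.c_[rr*np.cos(a),rr*np.sin(a),0*a+.054],[[0,0,.07]]])]
E
python3 - <<'E'
from h import *
np.set_printoptions(precision=4,suppress=True)
C={n:snap(n) for n in('scene','side','wrist')}
def go(name,parts,p0,px,starts=(0,),cams=('scene','side','wrist')):
    V=[]
    for n in cams:
        m=mask(n,name,proj(C[n],px))
        if m is not None: V.append((C[n],m))
    for s in starts:
        r=fit(V,parts,[p0[0],p0[1],p0[2]+s]);print(name,r[0][:2],'yaw',np.degrees(r[0][2]),'loss',r[1])
go('tower',HEX,[.467,-.01,0],[.467,-.01,.03],(0,.35,.7),('wrist',))
go('tower',HEX,[.467,-.01,0],[.467,-.01,.03],(0,))
go('polisher',[box(.156,.310,0,.094)],[.635,.03,0],[.635,.03,.05],(0,),('scene','side'))
go('control_box',[box(.12,.11,0,.06),box(.046,.03,.06,.104)],[.473,-.345,-.2],[.473,-.34,.05],(0,),('scene','side'))
go('reader',[box(.17,.1,0,.01),box(.042,.075,0,.093,.064)],[.54,.352,0],[.54,.352,.03],(0,),('scene',))
E
```

```text
tower wrist off 3.5 p 0.82 [285. 177.  36.  45.]
tower [ 0.4666 -0.0125] yaw -0.3971665198077597 loss 0.032738767216075826
tower [ 0.4669 -0.0119] yaw 25.223706035388016 loss 0.1011359271250617
tower [ 0.4667 -0.0125] yaw 59.387754240602874 loss 0.0332750549884383
tower scene off 4.0 p 0.44 [360. 219.  13.  17.]
tower side off 0.4 p 0.82 [304. 254.  14.  20.]
tower wrist off 3.5 p 0.82 [285. 177.  36.  45.]
tower [ 0.4669 -0.0115] yaw 4.414721931949462 loss 0.13457798787553368
polisher scene off 1.2 p 0.59 [316. 232. 107.  76.]
polisher side off 6.0 p 0.76 [197. 207.  92. 125.]
polisher [0.637  0.0241] yaw -3.631224710668982 loss 0.05163551061702126
control_box scene off 4.2 p 0.77 [251. 190.  37.  42.]
control_box side off 9.9 p 0.88 [306. 171.  37.  29.]
control_box [ 0.4763 -0.3297] yaw 8.324936359530295 loss 0.4466581003341795
reader scene off 11.1 p 0.63 [454. 245.  38.  54.]
reader [0.5615 0.3473] yaw -0.019110120592656446 loss 0.22291727995289967
```

>>> apply_moves(fingers=[1,1,1,1,1,1,1,1,1,1,1], travel=[[-0.77,-0.34,0],[0,0,0.5],[0,0,0.5],[0,0,0.5],[0,0,0.5],[0,0,0.5],[0,0,0.7],[0,0,0.7],[0,0,0.5],[0,0,0.2],[0,0,0]], rotation=[[0,0,0],[0,0,1],[0,0,1],[0,0,1],[0,0,1],[0,0,1],[0,0,0.07],[0,0,0],[0,0,0],[0,0,0],[0,0,0]])

```text
time: 7.3
tool_pos: [0.4657, -0.0118, 0.0199]
tcp_rot: [-0.821, -3.029, 0.001]
wrist_force: [0.0, 0.1, -0.2]
width: 0.998
grip_force: 0.0
```

>>> apply_moves(fingers=[0.3,0,0,0,0,0,0,0], travel=[[0,0,0],[0,0,0],[0,0,0],[0,0,0],[0,0,0],[0,0,0],[0,0,0],[0,0,0]], rotation=[[0,0,0],[0,0,0],[0,0,0],[0,0,0],[0,0,0],[0,0,0],[0,0,0],[0,0,0]], newtons=35)

```text
time: 8.1
tool_pos: [0.4685, -0.012, 0.0227]
tcp_rot: [0.821, 3.03, 0.001]
wrist_force: [-1.4, 0.1, 5.9]
width: 0.414
grip_force: 36.1
```

>>> apply_moves(fingers=[0,0,0,0,0,0,0,0,0,0,0], travel=[[0,0,-0.3],[0,0,-0.6],[0,0,-0.8],[0,0,-0.8],[0,0,-0.4],[-0.5,0.16,0],[-0.9,0.28,0],[-0.9,0.28,0],[-0.9,0.3,0],[0,0,0],[0,0,0]], rotation=[[0,0,0],[0,0,0],[0,0,0],[0,0,0],[0,0,0],[0,0,0],[0,0,0],[0,0,0],[0,0,0],[0,0,0],[0,0,0]])

```text
time: 9.2
tool_pos: [0.6307, -0.0488, 0.1646]
tcp_rot: [-0.822, -3.029, 0.001]
wrist_force: [-0.8, 1.0, -3.3]
width: 0.416
grip_force: 35.5
```

```bash
python3 - <<'E'
from h import *
np.set_printoptions(precision=4,suppress=True)
w=keep('w3');c=snap('scene','s3.png');s=snap('side','d3.png')
for n in('scene','side','wrist'):print(n);look('tower tub_floor guard_handle',n)
f=lambda i:cv2.resize(i,(390,390),interpolation=cv2.INTER_CUBIC)
cv2.imwrite('pics/v3.png',np.hstack([f(c['image'][170:310,300:440]),f(s['image'][190:330,180:320])])[:,:,::-1])
E
```

```text
t 9.25 pos [ 0.6298 -0.0486  0.1649] x@ 149.65 down [-0.003  0.    -1.   ] F [-0.2 -0.1 -2.1] w 0.4165991002870364 g 35.48131300485693 q [-0.12  0.23  1.77  0.    1.14 -1.16]
scene
tower [([349.4, 250.1], 0.69), ([474.9, 274.3], 0.63)]
tub_floor [([344.8, 270.0], 0.57), ([394.5, 264.9], 0.38)]
guard_handle [([391.1, 263.2], 0.59)]
side
tower [([252.0, 221.9], 0.6)]
tub_floor [([256.6, 246.5], 0.67)]
guard_handle [([235.9, 268.3], 0.82), ([249.1, 272.4], 0.27)]
wrist
tower [([313.0, 187.4], 0.3)]
tub_floor [([314.9, 188.6], 0.65)]
guard_handle [([517.2, 138.1], 0.73)]
```

View pics/v3.png

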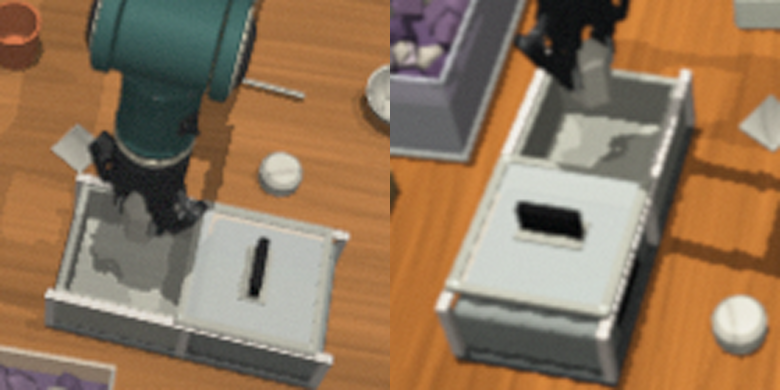

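The tower is held upright over the tub: scene crop (135,215), side crop (595,75).

>>> apply_moves(fingers=[0,0,0,0,0,0,0], travel=[[-0.05,0.03,0.8],[0,0,0.8],[0,0,0.6],[0,0,0.25],[0,0,0.04],[0,0,0],[0,0,0]], rotation=[[0,0,0],[0,0,0],[0,0,0],[0,0,0],[0,0,0],[0,0,0],[0,0,0]])

```text
time: 10.5
tool_pos: [0.6357, -0.0489, 0.044]
tcp_rot: [0.821, 3.029, 0.001]
wrist_force: [0.2, 0.1, -0.7]
width: 0.412
grip_force: 35.5
```

>>> apply_moves(fingers=[0,0,0], travel=[[0,0,0.04],[0,0,0.02],[0,0,0]], rotation=[[0,0,0],[0,0,0],[0,0,0]])

```text
time: 10.8
tool_pos: [0.6341, -0.0487, 0.0392]
tcp_rot: [0.822, 3.031, 0.0]
wrist_force: [0.4, 0.9, -1.6]
width: 0.413
grip_force: 35.5
```

>>> apply_moves(fingers=[0,0,0], travel=[[0,0,0.03],[0,0,0.02],[0,0,0]], rotation=[[0,0,0],[0,0,0],[0,0,0]])

```text
time: 11.1
tool_pos: [0.6343, -0.0487, 0.0387]
tcp_rot: [0.822, 3.032, -0.0]
wrist_force: [-4.9, 0.8, 10.8]
width: 0.418
grip_force: 37.0
```

>>> apply_moves(fingers=[0.5,0.7,0.7,0.7,0.7,0.7,0.7,0.7,0.7], travel=[[0,0,-0.02],[0,0,0],[0,0,0],[0,0,0],[0,0,-0.3],[0,0,-0.8],[0,0,-0.9],[0,0,-0.9],[0,0,0]], rotation=[[0,0,0],[0,0,0],[0,0,0],[0,0,0],[0,0,0],[0,0,0],[0,0,0],[0,0,0],[0,0,0]])

```text
time: 12.0
tool_pos: [0.6393, -0.049, 0.1925]
tcp_rot: [0.818, 3.017, 0.004]
wrist_force: [0.4, -0.7, 0.5]
width: 0.695
grip_force: 0.0
```

```bash
python3 - <<'E'
from h import *
np.set_printoptions(precision=4,suppress=True)
w=keep('w4');c=snap('scene');s=snap('side')
look('tower tub_floor guard_handle','scene');look('tower tub_floor guard_handle','side');look('tower tub_floor guard_handle')
f=lambda i:cv2.resize(i,(390,390),interpolation=cv2.INTER_CUBIC)
cv2.imwrite('pics/v4.png',np.hstack([f(s['image'][190:330,180:320]),cv2.resize(w['image'],(400,250))[:, :] if 0 else f(w['image'][100:360,220:480])])[:,:,::-1])
g=[(c,(391.1,263.2)),(s,(235.9,268.3))];print('handle',tri(g))
E
```

```text
t 12.05 pos [ 0.6374 -0.0488  0.1888] x@ 149.67 down [ 0.011 -0.001 -1.   ] F [ 0.7  0.3 -0.3] w 0.6959699032962925 g 0.0 q [-0.12  0.22  1.74  0.    1.17 -1.16]
tower [([348.5, 266.5], 0.77)]
tub_floor [([345.4, 270.2], 0.81)]
guard_handle [([391.8, 264.6], 0.68), ([484.0, 255.8], 0.56)]
tower [([255.1, 247.2], 0.74)]
tub_floor [([252.9, 249.1], 0.93), ([248.8, 272.6], 0.57)]
guard_handle [([235.4, 268.2], 0.79)]
tower [([314.4, 167.5], 0.8)]
tub_floor []
guard_handle [([493.5, 119.6], 0.69)]
handle (array([0.6386, 0.0853, 0.1211]), np.float64(0.0035772865014158974))
```

View pics/v4.png

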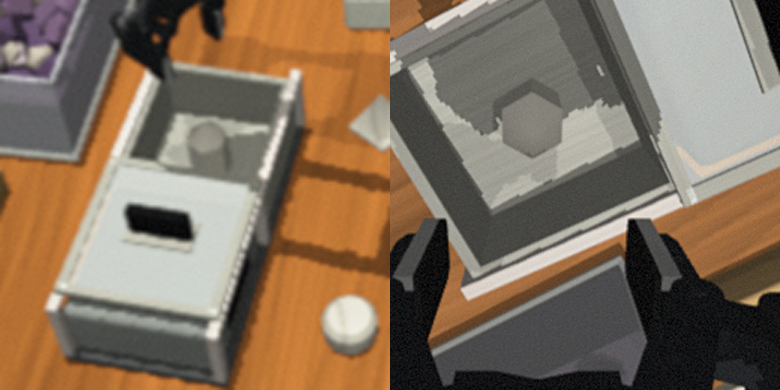

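The tower stands upright near the middle of the tub (wrist crop (530,120)). Next is the guard handle.

```bash
cat >> h.py <<'E'
def plan(tgt,xdeg):
    s=read_state();M=R.from_rotvec(s['tcp_rot']).as_matrix();d=M.T@(np.array(tgt)-s['tool_pos'])/.05
    cur=np.degrees(np.arctan2(M[1,0],M[0,0]));print('travel',np.round(d,2),'rot z units',np.round(-((xdeg-cur+180)%360-180)/6,2),'F',np.round(s['wrist_force'],1))
E
python3 - <<'E'
from h import *
np.set_printoptions(precision=4,suppress=True)
w=pickle.load(open('w4.pkl','rb'));c=snap('scene');s=snap('side')
print(tri([(c,(391.8,264.6)),(s,(235.4,268.2)),(w,(493.5,119.6))]),atz(w,(493.5,119.6),.12),atz(c,(391.8,264.6),.12),atz(s,(235.4,268.2),.12))
look('tub_floor','wrist')
for n in ('scene','side','wrist'):
    cc={'scene':c,'side':s,'wrist':w}[n]
    for d in regions_of(n,'guard_handle')[:2]:
        ys,xs=np.nonzero(d['mask']);print(n,d['p'],d['bbox'])
plan([.640,.088,.16],176.4)
E
```

```text
(array([0.6422, 0.0868, 0.1224]), np.float64(0.0022510790146765664)) [0.645  0.0883 0.12  ] [0.6394 0.0855 0.12  ] [0.6424 0.0875 0.12  ]
tub_floor []
scene 0.95 [364.9, 242.8, 53.9, 53.9]
side 0.74 [199.4, 245.5, 75.8, 60.0]
wrist 0.6 [345.0, 2.1, 254.3, 235.3]
travel [1.28 2.42 0.45] rot z units -4.46 F [ 0.2  0.4 -0.4]
```

>>> apply_moves(fingers=[0.7,0.7,0.7,0.7,0.7,0.7,0.7,0.7,0.7,0.7], travel=[[0.32,0.6,0.1],[0.32,0.6,0.1],[0.32,0.6,0.1],[0.32,0.6,0.1],[0,0,0],[0,0,0],[0,0,0],[0,0,0],[0,0,0],[0,0,0]], rotation=[[0,0,0],[0,0,0],[0,0,0],[0,0,0],[0,0,-0.9],[0,0,-0.9],[0,0,-0.9],[0,0,-0.9],[0,0,-0.86],[0,0,0]])

```text
time: 13.9
tool_pos: [0.6393, 0.0873, 0.1624]
tcp_rot: [0.098, 3.14, 0.0]
wrist_force: [0.0, 0.9, -0.0]
width: 0.699
grip_force: 0.0
```

```bash
python3 - <<'E'
from h import *
w=keep('w5');look('guard_handle tower tub_floor')
print(proj(w,[.642,.087,.12]))
plan([.642,.087,.108],176.4)
E
```

```text
t 13.95 pos [0.6393 0.0872 0.1624] x@ 176.31 down [ 0. -0. -1.] F [-0.1 -0.2  0.4] w 0.7022758506622164 g 0.0 q [ 0.1   0.26  1.74 -0.    1.14 -1.41]
guard_handle [([319.9, 231.2], 0.81)]
tower [([181.3, 187.0], 0.55)]
tub_floor []
[318.43387491 228.83172646]
travel [-0.05 -0.    1.09] rot z units -0.01 F [ 0.7 -0.8 -0.7]
```

Aligned. Descend, grip, then slide.

>>> apply_moves(fingers=[0.7,0.7,0.7,0.4,0,0,0,0,0,0], travel=[[-0.05,0,0.5],[0,0,0.4],[0,0,0.16],[0,0,0],[0,0,0],[0,0,0],[0,0,0],[0,0,0],[0,0,0],[0,0,0]], rotation=[[0,0,0],[0,0,0],[0,0,0],[0,0,0],[0,0,0],[0,0,0],[0,0,0],[0,0,0],[0,0,0],[0,0,0]], newtons=25)

```text
time: 15.1
tool_pos: [0.6428, 0.0872, 0.1109]
tcp_rot: [0.098, 3.137, 0.001]
wrist_force: [-0.2, 0.4, 5.7]
width: 0.134
grip_force: 27.1
```

>>> apply_moves(fingers=[0,0,0,0,0,0,0,0,0], travel=[[0,-0.2,0],[0,-0.4,0],[0,-0.4,0],[0,-0.4,0],[0,-0.4,0],[0,-0.4,0],[0,-0.2,0],[0,-0.1,0],[0,0,0]], rotation=[[0,0,0],[0,0,0],[0,0,0],[0,0,0],[0,0,0],[0,0,0],[0,0,0],[0,0,0],[0,0,0]])

```text
time: 16.0
tool_pos: [0.6343, -0.039, 0.1109]
tcp_rot: [0.1, 3.139, -0.001]
wrist_force: [-2.0, -1.7, 7.7]
width: 0.131
grip_force: 27.3
```

>>> apply_moves(fingers=[0,0,0,0,0,0], travel=[[0,-0.05,0],[0,-0.05,0],[0,-0.04,0],[0,-0.04,0],[0,0,0],[0,0,0]], rotation=[[0,0,0],[0,0,0],[0,0,0],[0,0,0],[0,0,0],[0,0,0]])

```text
time: 16.6
tool_pos: [0.6338, -0.0468, 0.1109]
tcp_rot: [0.099, 3.139, 0.0]
wrist_force: [-2.0, 0.2, 7.6]
width: 0.131
grip_force: 27.4
```

>>> apply_moves(fingers=[0,0,0,0,0], travel=[[0,-0.04,0],[0,-0.04,0],[0,-0.04,0],[0,-0.02,0],[0,0,0]], rotation=[[0,0,0],[0,0,0],[0,0,0],[0,0,0],[0,0,0]])

```text
time: 17.1
tool_pos: [0.6334, -0.0516, 0.1109]
tcp_rot: [0.099, 3.139, 0.006]
wrist_force: [-2.9, 7.0, 8.0]
width: 0.134
grip_force: 27.4
```

>>> apply_moves(fingers=[0,0,0], travel=[[0,-0.03,0],[0,-0.03,0],[0,0,0]], rotation=[[0,0,0],[0,0,0],[0,0,0]])

```text
time: 17.4
tool_pos: [0.6334, -0.0516, 0.1109]
tcp_rot: [0.1, 3.139, 0.013]
wrist_force: [-0.8, 16.7, 7.1]
width: 0.131
grip_force: 27.9
```

>>> apply_moves(fingers=[0,0.4,0.6,0.6,0.6,0.6,0.6,0.6], travel=[[0,0.09,0],[0,0,0],[0,0,0],[0,0,0],[0,0,-0.6],[0,0,-0.9],[0,0,-0.9],[0,0,-0.8]], rotation=[[0,0,0],[0,0,0],[0,0,0],[0,0,0],[0,0,0],[0,0,0],[0,0,0],[0,0,0]])

```text
time: 18.2
tool_pos: [0.633, -0.0527, 0.271]
tcp_rot: [0.099, 3.14, -0.0]
wrist_force: [1.3, -0.1, -0.2]
width: 0.602
grip_force: 0.0
```

>>> apply_moves(fingers=[1,1,1,1,1,1,1,1,1,1,1,1], travel=[[0.47,0.77,0],[0.47,0.77,0],[0.47,0.77,0],[0.47,0.77,0],[0.47,0.77,0],[0.47,0.77,0],[0.47,0.77,0],[0.47,0.77,0],[0.47,0.77,0],[0.47,0.77,0],[0,0,0],[0,0,0]], rotation=[[0,0,0],[0,0,0],[0,0,0],[0,0,0],[0,0,0],[0,0,0],[0,0,0],[0,0,0],[0,0,0],[0,0,0],[0,0,0],[0,0,0]])

```text
time: 19.4
tool_pos: [0.422, 0.3471, 0.2688]
tcp_rot: [-0.094, -3.14, 0.002]
wrist_force: [0.4, -0.1, 0.3]
width: 0.999
grip_force: 0.0
```

```bash
python3 - <<'E'
from h import *
np.set_printoptions(precision=4,suppress=True)
w=keep('w6');c=snap('scene');s=snap('side')
for n in('scene','side','wrist'):look('canister reader pad window code_mark guard_handle tower',n)
f=lambda i,k:cv2.resize(i,None,fx=k,fy=k,interpolation=cv2.INTER_CUBIC)
cv2.imwrite('pics/v6.png',np.hstack([f(w['image'],1)[:,120:520],f(c['image'][215:315,315:415],4)])[:,:,::-1])
E
```

```text
t 19.45 pos [0.4226 0.3463 0.2688] x@ 176.46 down [-0.    -0.001 -1.   ] F [ 0.2 -0.5  0.3] w 1.0006898859815354 g 0.0 q [ 0.64 -0.    1.83 -0.    1.31 -0.87]
canister []
reader [([469.4, 267.2], 0.9)]
pad [([469.3, 259.6], 0.65)]
window [([475.1, 275.9], 0.79), ([269.9, 200.7], 0.67), ([328.8, 223.4], 0.32)]
code_mark [([484.5, 252.8], 0.93)]
guard_handle [([345.9, 255.2], 0.68), ([370.1, 276.5], 0.68)]
tower []
canister [([267.4, 395.2], 0.95)]
reader [([257.1, 399.0], 0.94)]
pad [([266.3, 399.0], 0.58)]
window [([230.7, 386.5], 0.84), ([266.6, 398.3], 0.48)]
code_mark []
guard_handle [([251.5, 230.6], 0.83)]
tower []
canister [([320.9, 231.9], 0.67)]
reader []
pad []
window [([324.2, 296.9], 0.63)]
code_mark [([341.0, 246.6], 0.98), ([158.0, 203.5], 0.56)]
guard_handle [([5.2, 373.0], 0.57)]
tower [([5.3, 371.8], 0.53)]
```

View pics/v6.png

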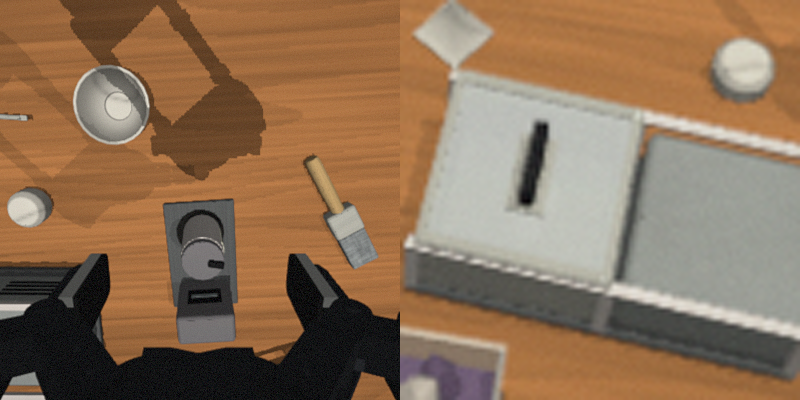

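The guard is fully shut over the tub (right crop: frame flush at the tub end). The canister lid is at wrist (322,255), with the black bar at (335,265) to its right; the reader block is below at (325,310).

```bash
python3 - <<'E'
from h import *
np.set_printoptions(precision=4,suppress=True)
w=pickle.load(open('w6.pkl','rb'));c=snap('scene');s=snap('side');w1=pickle.load(open('w1.pkl','rb'))
print('window',tri([(c,(475,275.9)),(s,(230.6,386.5)),(w,(324.2,296.9))]),atz(w,(324.2,296.9),.052))
print('canbase',tri([(w,(320.9,231.9)),(s,(267.4,395.2))]),atz(w,(320.9,231.9),.012),atz(s,(267.4,395.2),.012))
print('code',tri([(w,(341,246.6)),(c,(484.5,252.8))]),atz(w,(341,246.6),.052))
hsv=cv2.cvtColor(w['image'],cv2.COLOR_RGB2HSV);g=(hsv[:,:,1]<90)
# plate edges by row
L=[];Rr=[]
for r in range(215,262,2):
    x=np.nonzero(~g[r,250:318])[0].max()+250; y=np.nonzero(~g[r,326:420])[0].min()+326
    L.append(atz(w,(x+.5,r),.01));Rr.append(atz(w,(y-.5,r),.01))
for E in(L,Rr):
    E=np.array(E);k=np.polyfit(E[:,0],E[:,1],1);res=E[:,1]-np.polyval(k,E[:,0]);E=E[abs(res)<2*res.std()+1e-4];k=np.polyfit(E[:,0],E[:,1],1);print('edge yaw',np.degrees(np.arctan(k[0])),'y at x=.52',np.polyval(k,.52),res.std())
cyl=[np.array([[.026*np.cos(t),.026*np.sin(t),z] for t in np.linspace(0,6.28,40) for z in(.012,.1)])]
V=[(w,mask('wrist','canister',(322,245))),(s,mask('side','canister',(267,390)))]
r=fit([v for v in V if v[1] is not None],cyl,[.518,.351,0]);print('can',r)
r2=fit(V[:1],cyl,[.518,.351,0]);print('can wrist',r2)
gr=w['image'].max(2)
cc=r2[0];p=proj(w,[cc[0],cc[1],.1])
sub=gr[int(p[1])-20:int(p[1])+21,int(p[0])-22:int(p[0])+23];print('lid px',p)
for row in sub[::2]:print(' '.join('%3d'%v for v in row[::2]))
E
```

```text
window (array([0.5983, 0.349 , 0.0509]), np.float64(0.0046253487027033136)) [0.5984 0.3444 0.052 ]
canbase (array([0.5183, 0.3455, 0.0107]), np.float64(0.0009488311255030677)) [0.5185 0.3449 0.012 ] [0.5174 0.3466 0.012 ]
code (array([0.5196, 0.3743, 0.0638]), np.float64(0.004572505697079125)) [0.5238 0.3705 0.052 ]
edge yaw -1.5161932008413341 y at x=.52 0.29553666189182126 0.00867443875121426
edge yaw 0.6595214088324187 y at x=.52 0.3928160777988955 0.008177590829771833
canister wrist off 4.5 p 0.58 [298. 216.  42.  65.]
canister side off 4.8 p 0.77 [252. 371.  32.  29.]
can (array([0.5159, 0.3468, 0.1281]), np.float64(0.07970924119488004))
can wrist (array([0.5147, 0.3461, 0.0694]), np.float64(0.05661430710279902))
lid px [322.4612 259.1276]
 22  58  84  82  81  83 139  97  93  79  60  59  62  90 101 144 127  95  88  85  94  63  89
 27  70  86  80 128 130  69  52  48  47  66  83  69  54  49  46  83 131 158  87  87  82  88
 53  73  86 100 104  51  49 102 120 124 112 127 121 125 126 109  74  40 111 134  88 176  82
 76  72 111 109  54  93 116 125 127 124 127 130 126 126 126 125 126 1
[... 886 characters left out ...]
 122 123 121 120 125  44  20  33  32  35  28  34  25  76
 95  93 119 122 123 123 119 124 119 121 128 119 123 125 105  76  55  42  34  26  25  25  82
 92  97 112 121 120 124 119 127 119 121 118 121 121 119 125 127 125 122 115 108 103  79  88
 94  91 100 119 125 117 121 119 125 119 122 120 120 122 121 120 124 120 118 126 100  84  93
 96  94  94  99 120 121 116 119 124 120 117 121 118 119 119 121 120 121 119 107  89  89  93
 95  89  95  95  99 125 118 119 117 116 122 123 123 119 119 119 121 121 106  81  74  69  70
 91  86  72  78  76  73  89 116 123 124 117 120 120 122 122 118 103  60  57  59  56  59  52
 91  62  53  49  51  49  49  61  77  87  95 107  98  88  74  61  51  51  57  55  48  53  52
```

```bash
cat > lid.py <<'E'
from h import *
def lid(w,x,y,reader=None):
    """refine the lid circle (z=.1) and the bar's angle in a wrist picture"""
    g=cv2.GaussianBlur(w['image'].max(2),(3,3),0).astype(float)
    def circ(p,r): return np.array([proj(w,[p[0]+r*np.cos(t),p[1]+r*np.sin(t),.1]) for t in np.linspace(0,2*np.pi,120)],np.float32)
    def f(p):  # bright inside, differing outside
        i=circ(p,.0245);o=circ(p,.0275)
        a=cv2.remap(g.astype(np.float32),i[:,0],i[:,1],1)[:,0] if 0 else np.array([g[int(round(v)),int(round(u))] for u,v in i]);b=np.array([g[int(round(v)),int(round(u))] for u,v in o])
        return -np.median(abs(a-b))-abs(a-b).clip(0,40).mean()
    G=[(f((x+i*.0005,y+j*.0005)),x+i*.0005,y+j*.0005) for i in range(-14,15) for j in range(-14,15)];G.sort()
    c=np.mean([q[1:] for q in G[:6]],0)
    hull=cv2.fillConvexPoly(np.zeros(g.shape,np.uint8),np.round(circ(c,.030)).astype(np.int32),1)
    m=((w['image'].max(2)<52)&(hull>0)).astype(np.uint8)
    n,lab,st,cen=cv2.connectedComponentsWithStats(m)
    q=proj(w,[c[0],c[1],.1]);
    cand=[k for k in range(1,n) if st[k,4]>30];
    for k in sorted(cand,key=lambda k:-st[k,4])[:3]:
        b=(lab==k);best=None
        for th in np.radians(np.arange(-180,180,1.)):
            for r0 in (.012,.014,.016):
                s=sil(w,[box(.018,.008,.1,.105,r0)],*c,th)[1::4,1::4]
                v=(s.astype(bool)&b).sum()/(s.astype(bool)|b).sum()
                if best is None or v>best[0]: best=(v,np.degrees(th),r0)
        print('bar comp',st[k],'iou,deg,r0',np.round(best,3))
    print('lid centre',np.round(c,4),'score',round(G[0][0],1));return c
def edges(w,x,y):
    """reader plate side edges by strongest horizontal gradient near +-50 mm"""
    g=cv2.GaussianBlur(w['image'],(3,3),0).astype(float).sum(2)
    out=[]
    for sgn in(-1,1):
        P=[]
        for xx in np.arange(x-.055,x+.035,.003):
            ys=np.arange(.035,.065,.0004)*sgn+y
            v=np.array([cv2.getRectSubPix(g.astype(np.float32),(1,1),tuple(map(float,proj(w,[xx,t,.01]))))[0,0] for t in ys])
            d=abs(v[8:]-v[:-8]);P.append([xx,ys[d.argmax()+4]])
        P=np.array(P,np.float32);vx,vy,x0,y0=cv2.fitLine(P,cv2.DIST_HUBER,0,.001,.001).ravel()
        res=np.median(abs((P[:,0]-x0)*vy-(P[:,1]-y0)*vx));print('edge',sgn,'yaw',np.round(np.degrees(np.arctan(vy/vx)),2),'y@x',np.round(y0+vy/vx*(x-x0),4),'res',np.round(res,4))
E
python3 - <<'E'
from lid import *
w=pickle.load(open('w6.pkl','rb'));w1=pickle.load(open('w1.pkl','rb'))
lid(w,.5165,.346);edges(w,.5165,.346)
lid(w1,.5165,.346);edges(w1,.5165,.346)
E
```

```text
bar comp [328 260  16   9 108] iou,deg,r0 [7.71e-01 7.50e+01 1.60e-02]
bar comp [308 279  27   4  62] iou,deg,r0 [ 0.058 -5.     0.016]
lid centre [0.5152 0.3455] score -71.2
edge -1 yaw -0.39 y@x 0.2934 res 0.0006
edge 1 yaw 1.33 y@x 0.3938 res 0.0004
bar comp [297 324  47  20 245] iou,deg,r0 [4.31e-01 6.60e+01 1.60e-02]
bar comp [302 303  37  11  86] iou,deg,r0 [ 7.8e-02 -1.8e+02  1.6e-02]
lid centre [0.5139 0.3463] score -72.8
edge -1 yaw 0.06 y@x 0.2936 res 0.0003
edge 1 yaw 0.53 y@x 0.3938 res 0.0002
```

>>> apply_moves(fingers=[1,1,1,1,1,1,1,1,1,1], travel=[[-0.62,0.03,0.3],[-0.62,0.03,0.3],[-0.62,0.03,0.3],[0,0,0.6],[0,0,0.8],[0,0,0.8],[0,0,0.7],[0,0,0.4],[0,0,0.08],[0,0,0]], rotation=[[0,0,0],[0,0,0],[0,0,0],[0,0,0],[0,0,0],[0,0,0],[0,0,0],[0,0,0],[0,0,0],[0,0,0]])

```text
time: 21.8
tool_pos: [0.5153, 0.3452, 0.0547]
tcp_rot: [-0.098, -3.139, 0.001]
wrist_force: [-0.4, -0.2, -0.6]
width: 0.998
grip_force: 0.0
```

>>> apply_moves(fingers=[0.7,0,0,0,0,0,0], travel=[[0,0,0],[0,0,0],[0,0,0],[0,0,0],[0,0,0],[0,0,0],[0,0,0]], rotation=[[0,0,0],[0,0,0],[0,0,0],[0,0,0],[0,0,0],[0,0,0],[0,0,0]], newtons=30)

```text
time: 22.5
tool_pos: [0.5171, 0.3464, 0.0575]
tcp_rot: [0.098, 3.137, 0.003]
wrist_force: [-0.7, 1.1, 6.6]
width: 0.598
grip_force: 31.6
```

>>> apply_moves(fingers=[0,0,0,0,0,0,0,0,0,0,0,0], travel=[[0,0,0],[0,0,0],[0,0,0],[0,0,0],[0,0,0],[0,0,0],[0,0,0],[0,0,0],[0,0,0],[0,0,0],[0,0,0],[0,0,0]], rotation=[[0,0,1],[0,0,1],[0,0,1],[0,0,1],[0,0,1],[0,0,1],[0,0,1],[0,0,1],[0,0,1],[0,0,1],[0,0,1],[0,0,1]])

```text
time: 23.7
tool_pos: [0.5169, 0.3453, 0.0575]
tcp_rot: [1.929, 2.477, 0.003]
wrist_force: [0.4, -2.8, 8.4]
width: 0.606
grip_force: 31.8
```

>>> apply_moves(fingers=[0,0,0,0.8,1,1,1,1,1,1,1,1], travel=[[0,0,0],[0,0,0],[0,0,0],[0,0,0],[0,0,0],[0,0,0],[0,0,0],[0,0,-0.5],[0,0,-0.9],[0,0,-0.9],[0,0,-0.9],[0,0,-0.9]], rotation=[[0,0,0.5],[0,0,0],[0,0,0],[0,0,0],[0,0,0],[0,0,0],[0,0,0],[0,0,0],[0,0,0],[0,0,0],[0,0,0],[0,0,0]])

```text
time: 24.9
tool_pos: [0.5152, 0.3453, 0.2618]
tcp_rot: [-1.989, -2.431, 0.001]
wrist_force: [0.6, 1.1, -0.4]
width: 1.004
grip_force: 0.0
```

```bash
python3 - <<'E'
from lid import *
w=keep('w7');c=snap('scene')
for n in('scene','wrist','side'):
    look('canister pad window code_mark',n)
lid(w,.5165,.346)
cv2.imwrite('pics/v7.png',np.hstack([w['image'][:,120:520],cv2.resize(c['image'][215:315,420:520],(400,400),interpolation=2)])[:,:,::-1])
E
```

```text
t 24.95 pos [0.519  0.3475 0.2718] x@ 101.43 down [ 0.012  0.007 -1.   ] F [2.3 1.9 6.6] w 0.9999890668196972 g 0.0 q [ 0.55  0.14  1.68 -0.    1.31  0.35]
canister [([468.2, 252.6], 0.89), ([269.7, 201.6], 0.67)]
pad [([467.1, 256.9], 0.85)]
window [([474.5, 272.3], 0.73)]
code_mark [([477.2, 259.0], 0.74)]
canister [([318.2, 166.4], 0.57)]
pad []
window [([385.1, 187.4], 0.64)]
code_mark [([339.9, 173.8], 0.76)]
canister [([269.1, 394.5], 0.97)]
pad [([267.1, 398.0], 0.57)]
window [([233.8, 389.0], 0.68)]
code_mark []
bar comp [326 181  18  10 140] iou,deg,r0 [0.886 2.    0.016]
bar comp [294 160   7  15  43] iou,deg,r0 [ 0.0e+00 -1.8e+02  1.2e-02]
lid centre [0.5167 0.3453] score -55.3
```

View pics/v7.png

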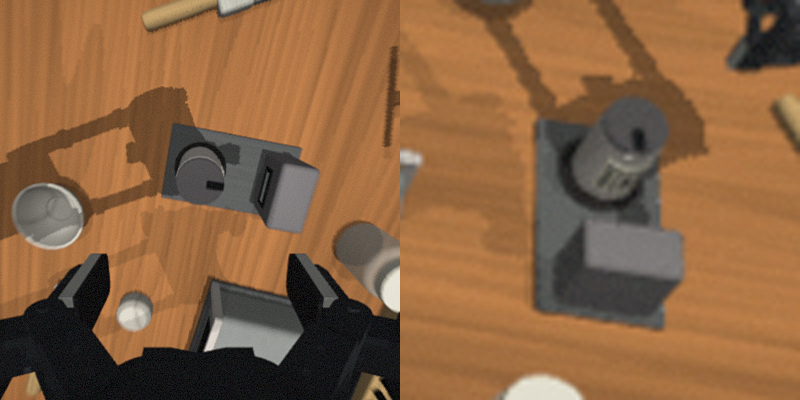

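The canister's label now faces the window: bar at wrist (335,186) pointing at the window (385,187), label visible towards the block in the scene. I'll check the angle again with the arm settled.

```bash
python3 - <<'E'
from lid import *
w=keep('w8');c=lid(w,.5165,.346);edges(w,.5165,.346)
look('window code_mark canister')
M=sil(w,[box(.018,.008,.1,.105,.016)],*c,0)
def h(x,y,c0=.344):
    o=[]
    for cam,cc in(('wrist',w),):
        m=mask(cam,'reader',proj(cc,[.55,.344,.03]))
        if m is not None:o.append((cc,m))
    return o
cyl=np.array([[.0265*np.cos(t)-.02,.0265*np.sin(t),z] for t in np.linspace(0,6.28,40) for z in(.012,.1)])
V=h(0,0);r=fit([(a,b) for a,b in V],[box(.17,.1,0,.01),box(.042,.075,0,.093,.064)],[.537,.344,0]);print('reader',r[0][:2],np.degrees(r[0][2]),r[1])
E
```

```text
t 25.65 pos [0.5155 0.3453 0.2598] x@ 101.41 down [-0.001 -0.    -1.   ] F [-0.   0.7  0.2] w 0.999922517368297 g 0.0 q [ 0.55  0.15  1.69 -0.    1.3   0.35]
bar comp [326 180  18  10 139] iou,deg,r0 [0.848 2.    0.016]
bar comp [294 159   7  16  46] iou,deg,r0 [5.00e-03 1.74e+02 1.60e-02]
lid centre [0.5164 0.346 ] score -50.0
edge -1 yaw -0.2 y@x 0.2949 res 0.0007
edge 1 yaw 0.96 y@x 0.3949 res 0.0002
window [([387.1, 189.2], 0.8)]
code_mark [([340.8, 175.9], 0.61)]
canister [([320.9, 164.4], 0.59)]
reader wrist off 14.8 p 0.95 [281. 126. 157. 106.]
reader [0.5562651  0.34564361] -0.1407116273382163 0.26203876111300517
```

```bash
python3 - <<'E'
from lid import *
for t,cm in(('w7',(339.9,173.8)),('w8',(340.8,175.9))):
    w=pickle.load(open(t+'.pkl','rb'));p=atz(w,cm,.052);print(t,'code',p,np.degrees(np.arctan2(p[1]-.3457,p[0]-.5165)))
    m=(w['image'].max(2)<60).astype(np.uint8);n,lab,st,ce=cv2.connectedComponentsWithStats(m[170:200,318:352])
    k=1+st[1:,4].argmax();ys,xs=np.nonzero(lab==k);P=np.array([atz(w,(x+318,y+170),.104)[:2] for x,y in zip(xs,ys)],np.float32)
    (cx,cy),wh,a=cv2.minAreaRect(P*1000);ev=np.linalg.eigh(np.cov(P.T))[1][:,1];print('bar',cx,cy,wh,a,'pca',np.degrees(np.arctan(ev[1]/ev[0])))
    hsv=w['image'][165:205,325:360]
    # label: bright pixels
E
```

```text
w7 code [0.5416465  0.34882055 0.052     ] 7.073936534810547
bar 532.9256591796875 346.0882263183594 (18.454580307006836, 9.597661972045898) 2.365511417388916 pca 2.099154448485916
w8 code [0.54302995 0.34693699 0.052     ] 2.669542430230144
bar 532.5756225585938 347.1639099121094 (17.817819595336914, 9.334823608398438) 4.772080898284912 pca 2.9423497230629345
```

About 2° remain anticlockwise, so I'll trim it with a short re-grip.

>>> apply_moves(fingers=[1,1,1,1,1,1,0.6,0,0,0,0,0], travel=[[0,0,0.8],[0,0,0.9],[0,0,0.9],[0,0,0.9],[0,0,0.5],[0,0,0.08],[0,0,0],[0,0,0],[0,0,0],[0,0,0],[0,0,0],[0,0,0]], rotation=[[0,0,0],[0,0,0],[0,0,0],[0,0,0],[0,0,0],[0,0,0],[0,0,0],[0,0,0],[0,0,0],[0,0,0],[0,0,0],[0,0,0]])

```text
time: 27.05
tool_pos: [0.5175, 0.3466, 0.0591]
tcp_rot: [1.988, 2.43, 0.007]
wrist_force: [-0.1, -0.3, 6.5]
width: 0.6
grip_force: 32.3
```

>>> apply_moves(fingers=[0,0,0,0.7,0.9,0.9,0.9,0.9,0.9,0.9,0.9,0.9], travel=[[0,0,0],[0,0,0],[0,0,0],[0,0,0],[0,0,0],[0,0,0],[0,0,0],[0,0,-0.5],[0,0,-0.9],[0,0,-0.9],[0,0,-0.9],[0,0,-0.9]], rotation=[[0,0,0.2],[0,0,0.15],[0,0,0],[0,0,0],[0,0,0],[0,0,0],[0,0,0],[0,0,0],[0,0,0],[0,0,0],[0,0,0],[0,0,0]])

```text
time: 28.25
tool_pos: [0.5153, 0.3452, 0.2627]
tcp_rot: [-2.034, -2.394, 0.001]
wrist_force: [1.4, 0.6, -0.5]
width: 0.899
grip_force: 0.0
```

```bash
python3 - <<'E'
from lid import *
snap('wrist');w=keep('w9');c=lid(w,.5165,.346);edges(w,.5165,.346)
m=(w['image'].max(2)<60).astype(np.uint8);n,lab,st,ce=cv2.connectedComponentsWithStats(m[168:200,318:352])
k=1+st[1:,4].argmax();ys,xs=np.nonzero(lab==k);P=np.array([atz(w,(x+318,y+168),.104)[:2] for x,y in zip(xs,ys)]);ev=np.linalg.eigh(np.cov(P.T))[1][:,1];print('pca',np.degrees(np.arctan(ev[1]/ev[0])),len(xs))
plan([.42,-.25,.25],180)
E
```

```text
t 28.35 pos [0.5194 0.3477 0.2704] x@ 99.32 down [ 0.012  0.008 -1.   ] F [0.1 0.2 0.1] w 0.9003979121727249 g 0.0 q [ 0.55  0.14  1.68 -0.    1.31  0.39]
bar comp [321 179  17  10 127] iou,deg,r0 [0.841 1.    0.016]
bar comp [290 160   6  14  39] iou,deg,r0 [ 0.0e+00 -1.8e+02  1.2e-02]
lid centre [0.5175 0.3463] score -48.2
edge -1 yaw -0.51 y@x 0.2958 res 0.0007
edge 1 yaw 0.47 y@x 0.3956 res 0.0004
pca 0.6056131850638321 135
travel [-11.48  -3.9    0.29] rot z units -13.45 F [0.1 0.2 0.1]
```

The canister is now within about 1° of the reader's axis. Next is the control box.

>>> apply_moves(fingers=[1,1,1,1,1,1,1,1,1,1,1,1], travel=[[-0.94,-0.25,0],[-0.94,-0.25,0],[-0.94,-0.25,0],[-0.94,-0.25,0],[-0.94,-0.25,0],[-0.94,-0.25,0],[-0.94,-0.25,0],[-0.94,-0.25,0],[-0.94,-0.25,0],[-0.94,-0.25,0],[-0.94,-0.25,0],[-0.94,-0.25,0]], rotation=[[0,0,0],[0,0,0],[0,0,0],[0,0,0],[0,0,0],[0,0,0],[0,0,0],[0,0,0],[0,0,0],[0,0,0],[0,0,0],[0,0,0]])

```text
time: 29.55
tool_pos: [0.4581, -0.2372, 0.2608]
tcp_rot: [-2.034, -2.394, -0.0]
wrist_force: [0.9, 0.3, 0.3]
width: 0.998
grip_force: 0.0
```

>>> apply_moves(fingers=[1,1,1,1,1,1,1,1,1,1,1,1], travel=[[-0.94,-0.25,0],[-0.94,-0.25,0],[0,0,0],[0,0,0],[0,0,0],[0,0,0],[0,0,0],[0,0,0],[0,0,0],[0,0,0],[0,0,0],[0,0,0]], rotation=[[0,0,0],[0,0,0],[0,0,1],[0,0,1],[0,0,1],[0,0,1],[0,0,1],[0,0,1],[0,0,1],[0,0,1],[0,0,1],[0,0,1]])

```text
time: 30.75
tool_pos: [0.4492, -0.332, 0.2604]
tcp_rot: [-2.96, -1.05, 0.001]
wrist_force: [-0.4, 0.0, 1.0]
width: 0.999
grip_force: 0.0
```

>>> apply_moves(fingers=[1,1,1,1,1,1,1], travel=[[0,0,0],[0,0,0],[0,0,0],[0,0,0],[0,0,0],[0,0,0],[0,0,0]], rotation=[[0,0,1],[0,0,1],[0,0,1],[0,0,1],[0,0,1],[0,0,0],[0,0,0]])

```text
time: 31.45
tool_pos: [0.4493, -0.3321, 0.2607]
tcp_rot: [-3.13, -0.259, 0.001]
wrist_force: [0.6, 0.2, 0.3]
width: 1.001
grip_force: 0.0
```

```bash
python3 - <<'E'
from h import *
np.set_printoptions(precision=4,suppress=True)
w=keep('w10');c=snap('scene');s=snap('side')
for n in('wrist','scene','side'):look('control_box knob_grip',n)
V=[(w,mask('wrist','control_box',proj(w,[.473,-.338,.05])))]
cv2.imwrite('pics/v10.png',w['image'][:,:,::-1])
if V[0][1] is not None:
    for p in([box(.12,.11,0,.06)],[box(.12,.11,0,.06),box(.046,.014,.06,.104)]):
        r=fit(V,p,[.473,-.338,.14]);print(r[0][:2],np.degrees(r[0][2]),r[1])
E
```

```text
t 31.5 pos [ 0.4493 -0.3321  0.2609] x@ 9.44 down [-0.  0. -1.] F [ 0.3 -0.  -0. ] w 1.002235417804641 g 0.0 q [-0.68  0.03  1.82 -0.    1.3   0.72]
control_box [([593.4, 190.7], 0.95), ([355.8, 307.6], 0.79), ([318.6, 143.7], 0.69)]
knob_grip [([320.5, 157.5], 0.66), ([366.7, 352.6], 0.58)]
control_box [([262.0, 157.6], 0.85), ([270.5, 215.0], 0.76)]
knob_grip [([158.5, 182.7], 0.72), ([266.3, 201.7], 0.53)]
control_box [([322.2, 189.3], 0.97), ([330.5, 117.9], 0.73), ([394.9, 172.7], 0.56)]
knob_grip [([323.0, 167.7], 0.74), ([395.8, 152.0], 0.63)]
control_box wrist off 6.9 p 0.56 [275.  93.  96. 110.]
[ 0.4757 -0.3331] 6.298974952644714 0.06708538794706598
[ 0.4757 -0.3331] 6.298974952644714 0.06708538794706598
```

View pics/v10.png

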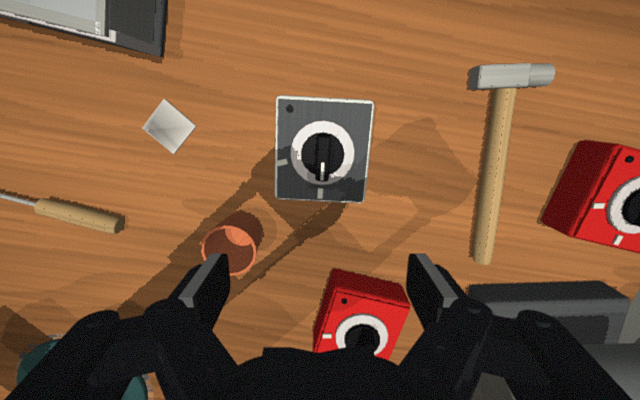

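The white box is at (324,150), its knob at (322,155) with the pointer towards the robot (image down). The run tick is at (281,162), clockwise from there. The red boxes at (360,310) and (610,200) are decoys.

```bash
python3 - <<'E'
from h import *
np.set_printoptions(precision=4,suppress=True)
w=pickle.load(open('w10.pkl','rb'));c=snap('scene');s=snap('side')
print(tri([(w,(320.5,157.5)),(c,(266.3,201.7)),(s,(323,167.7))]),atz(w,(320.5,157.5),.097))
g=w['image'].max(2)
print(proj(w,[.4757,-.3331,.104]),proj(w,[.4757,-.3331,.074]))
plan([.4755,-.333,.13],6.3)
E
```

```text
(array([ 0.4727, -0.3358,  0.0887]), np.float64(0.0049131098840876925)) [ 0.4755 -0.3308  0.097 ]
[322.8906 158.8057] [322.4758 154.2493]
travel [0.51 0.1  2.63] rot z units 0.5 F [-0.3  0.3  0.7]
```

>>> apply_moves(fingers=[0.7,0.6,0.6,0.6,0.6,0.6,0.6,0.6], travel=[[0.51,0.08,0],[0,0,0.7],[0,0,0.9],[0,0,0.9],[0,0,0.7],[0,0,0.32],[0,0,0.08],[0,0,0]], rotation=[[0,0,0.5],[0,0,0],[0,0,0],[0,0,0],[0,0,0],[0,0,0],[0,0,0],[0,0,0]])

```text
time: 32.85
tool_pos: [0.4759, -0.3325, 0.082]
tcp_rot: [3.136, 0.173, 0.001]
wrist_force: [-0.2, -0.1, 0.1]
width: 0.598
grip_force: 0.0
```

>>> apply_moves(fingers=[0.3,0,0,0,0,0,0], travel=[[0,0,0],[0,0,0],[0,0,0],[0,0,0],[0,0,0],[0,0,0],[0,0,0]], rotation=[[0,0,0],[0,0,0],[0,0,0],[0,0,0],[0,0,0],[0,0,0],[0,0,0]], newtons=35)

```text
time: 33.55
tool_pos: [0.4765, -0.3325, 0.0835]
tcp_rot: [3.135, 0.173, 0.004]
wrist_force: [-0.5, 1.4, 5.6]
width: 0.155
grip_force: 35.4
```

>>> apply_moves(fingers=[0,0,0,0,0,0,0,0,0,0,0,0], travel=[[0,0,0],[0,0,0],[0,0,0],[0,0,0],[0,0,0],[0,0,0],[0,0,0],[0,0,0],[0,0,0],[0,0,0],[0,0,0],[0,0,0]], rotation=[[0,0,1],[0,0,1],[0,0,1],[0,0,1],[0,0,1],[0,0,1],[0,0,1],[0,0,1],[0,0,1],[0,0,1],[0,0,1],[0,0,1]])

```text
time: 34.75
tool_pos: [0.4755, -0.3341, 0.0836]
tcp_rot: [2.634, -1.707, 0.005]
wrist_force: [-3.8, -3.3, 4.9]
width: 0.154
grip_force: 35.3
```

>>> apply_moves(fingers=[0,0.3,0.6,0.6,0.6,0.6,0.6,0.6,0.6,0.6,0.6], travel=[[0,0,0],[0,0,0],[0,0,0],[0,0,0],[0,0,0],[0,0,-0.5],[0,0,-0.9],[0,0,-0.9],[0,0,-0.9],[0,0,0],[0,0,0]], rotation=[[0,0,0.4],[0,0,0],[0,0,0],[0,0,0],[0,0,0],[0,0,0],[0,0,0],[0,0,0],[0,0,0],[0,0,0],[0,0,0]])

```text
time: 35.85
tool_pos: [0.4763, -0.3326, 0.2432]
tcp_rot: [2.603, -1.758, 0.006]
wrist_force: [-0.4, 0.4, -0.3]
width: 0.598
grip_force: 0.0
```

```bash
python3 - <<'E'
from h import *
w=keep('w11');s=snap('side');c=snap('scene')
for n in('scene','side'):look('tower guard_handle canister code_mark pyramid puck knob_grip',n)
f=lambda i,k=4:cv2.resize(i,(390,290),interpolation=cv2.INTER_CUBIC)
cv2.imwrite('pics/v11.png',np.vstack([np.hstack([f(w['image'][40:280,160:480]),f(s['image'][150:250,265:400])]),np.hstack([f(c['image'][180:310,240:410]),f(c['image'][215:315,420:550])])])[:,:,::-1])
E
```

```text
t 35.9 pos [ 0.4752 -0.3318  0.2411] x@ -68.06 down [ 0.  0. -1.] F [-0.7  0.6 -0.6] w 0.5983361099141397 g 0.0 q [-0.65  0.08  1.8   0.    1.26  2.11]
tower []
guard_handle [([345.7, 254.1], 0.81)]
canister []
code_mark [([474.7, 260.7], 0.95)]
pyramid [([329.7, 224.5], 0.68)]
puck [([397.7, 235.6], 0.46)]
knob_grip [([158.5, 182.4], 0.67), ([268.7, 199.4], 0.48), ([269.7, 215.0], 0.18)]
tower []
guard_handle [([252.1, 228.7], 0.67)]
canister [([269.6, 394.8], 0.8)]
code_mark [([253.2, 387.6], 0.59)]
pyramid [([314.5, 232.9], 0.51)]
puck [([305.8, 311.4], 0.63)]
knob_grip [([392.9, 150.9], 0.76), ([321.8, 170.4], 0.56), ([333.3, 95.8], 0.36)]
```

View pics/v11.png

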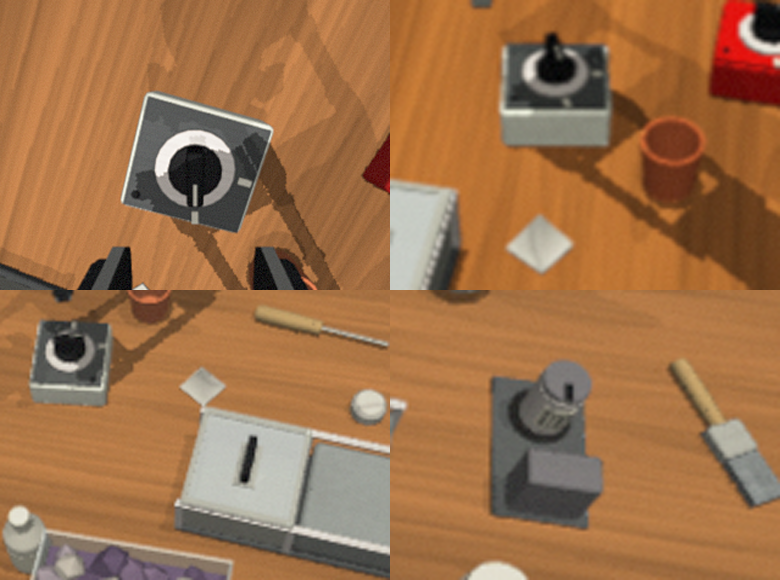

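The knob's pointer stands at the run tick (wrist crop (195,195) against the tick at (195,216)), with the standby tick at (245,183). The guard is shut, the label faces the reader, and the pyramid and puck haven't moved. Handing in.

```bash
python3 -c "
from workcell import *
print(finish_job())"
```

```text
the job is handed in; nothing more can be done
None
```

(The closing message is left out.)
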